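# Set the telescopic injector cradle to its long setting and lay the injector in it

### The arm

A 7-joint arm with a two-finger parallel gripper is mounted at the origin on a cart in front of the work surface, level with it; the furniture and walls round the work are solid. World frame = base frame: x ahead of the robot, y to its left, z up, the work surface at z = 0. Lengths are in m, angles in rad, forces in N, time in s.
With the tool pointing down it reaches from about 0.4 to 0.9 m from the base axis. Payload 5.6 kg.
Tool frame: the origin (TCP) lies midway between the tips of the shut fingers; the grasp point (between the pads) lies 19 mm behind it (manip.grip_depth is the distance from the TCP to the grasp point, in m); z points along the fingers, y is the line along which they close (so a half turn about z gives the same grasp; the last joint's range is limited). The gripper opens to 92 mm and grips with 3 to 60 N. Pads are 20 mm wide; open, the fingers measure 128 mm over their backs; the gripper's body (75 mm by 189 mm) begins 69 mm behind the grasp point.
Start: joints at [1.219, 0.468, -0.012, 1.603, 0.006, 1.071, -0.056], TCP at [0.198, -0.619, 0.215] pointing down, gripper open.
Joint ranges: [-2.53, 2.53], [-0.31, 2.02], [-1.57, 1.55], [0.28, 2.44], [-1.29, 4.43], [0.15, 1.84], [-2.92, 2.92]. Speed limits (rad/s): [2.57, 2.57, 3.14, 3.14, 3.14, 3.14, 3.14].

### API

Orientations are given as a unit quaternion [w, x, y, z].
In Python, from bench import manip gives the robot as it stands.
- The arm moves only by the shell command python3 -m crank 'ROWS' [FORCE]. ROWS is a JSON object of lists of equal length, an entry for each row: "hand": the closure, from 0 (fully open) to 1 (shut); "translation": the shift along the tool's x, y, z in m, a list of three; "rotation": the turn, a rotation vector about the tool's x, y, z in rad, a list of three. In form: {"hand": [hand, ...], "translation": [[tx, ty, tz], ...], "rotation": [[wx, wy, wz], ...]}. A call has exactly 10 rows; each row is the pose to reach, as a shift and turn from the pose commanded when the call began, along the tool's axes at that moment; what a row does not reach only later rows make up. A row lasts 1/8 s, in which the tool goes at most 62.5 mm and 10.7 degrees, less where a joint would pass 70% of its speed; a pose out of reach is approached as far as the arm can. A call with a gripper value outside its range is refused whole. The fingers move at their own pace and stop on an object; FORCE is the grip in N (left out, the last holds). Time passes only in rows, so rows that repeat a pose let the fingers close, or fill a call up. It gives the time, the measured TCP pose, the force, the opening and the grip force at its end, in the units of the state.
- manip.sense(): the state, without advancing time (a new reading comes with each control period).
- manip.capture(name): name is "scene" or "side" or "wrist"; returns a dict with "img" (384x512x3 uint8, red, green, blue), "depth" (384x512 float32, m along the optical axis (not along the pixel's ray), 0 where there is no reading), "fovy" (degrees; the focal length in pixels is half the picture's height over the tangent of half this angle, whatever the lens; pixels are square), "cx", "cy" (the principal point, pixels), "world_to_cam" (4x4, takes a point from world to camera coordinates). Camera axes: x right, y down, z forward; pixel columns grow to the right and rows downward; lengths in m; the calibration is good to about 2 mm. A picture is of the moment at which its call begins.
- manip.finish_job(): hands the job in; it is judged then, once.
The state is a dict: "clock": time; "joints": joint angles; "joint_velocities": joint speeds; "joint_efforts": joint torques, N m; "tcp_pos": TCP position; "eef_rot": TCP orientation; "force": force on the tool from outside, world axes, zero at the start; "torque": the same for the moment, N m; "opening": opening from 0.0 (shut) to 1.0 (fully open); "gripper_force": force on a finger pad.
Only numpy, scipy, OpenCV 4.12 (cv2) and the standard library are available. Lean on these libraries where they do the work, as an engineer would, in place of code of your own. Each camera call takes 0.05 s, during which the arm holds its last target. There are 200 camera calls.

### The job

Set the injector cradle to its long setting: press the red spring button in and slide it along its slot until it pops up again through the far hole, without forcing it. Then lay the yellow-marked injector in the two black V rests, gently and plug upwards, its round body in the Vs between its two hexagons and its nozzle pointing out past the sliding rest, and let go. Leave the other injector and the two small parts beside the cradle where they are.

Things in the scene. Friction and masses are not known exactly. Their poses are not given: they have to be found in the camera images.
- cradle: Injector cradle screwed to the bench: blue square tube 36 wide, top 36 above the bench, steel foot 194 x 68 x 8. Origin: underside of foot. x: along the tube, the way the inner tube draws out; z up. A fixed black V rest (90 deg, 6 thick) stands at x 0; a 25 mm round body lying in the Vs has its axis 68 mm up, y 0. Slot 10 wide in the tube top from x -124 to about -50.
- button_top (a point): Centre of the top of the red knurled cap (15 dia x 14 tall), 56 mm up when popped up, at x -104 in the first hole. Its 20 x 10 mm latch fills a hole in the 3 mm tube top, must go in over 3 mm to pass and bottoms at 5 mm. Spring 4 N rising to 10 N. More than 15 N on the latch (pushed against a hole edge or the bottom) spoils it. The cap stays above the slot, 116 mm behind the sliding rest.
- sliding_rest (a point): Axis point of the sliding black V rest (6 thick along x) on the inner tube (top 35 up), 68 mm above the bench; cradle x 12 mm at the start. Slides along cradle x, drag 2 to 3 N. The far hole (12 mm long, 2 mm play) is in a steel plate clamped in slotted holes: it latches the rest somewhere between x 42 and 58 mm, a place that must be felt. Slide end at x 63.
- injector_yellow: Injector with a small yellow union and black plug, 170 long, 0.42 kg, lying on the bench plug up. Origin: on its underside, mid length; y along it towards the plug end, nozzle at -y, z up. Axis 14 mm up. Round body 25 dia from y -20 to +51 mm (balances at y +19); hexagons 28 x 32 mm from -46 to -20 and +55 to +85; the long thin nozzle beyond.
- nozzle_end (a point): Tip of the yellow injector's nozzle, on its axis (injector y -85, z 14 mm).
- plug_end (a point): Plug end of the yellow injector, on its axis (injector y +85, z 14 mm).
- injector_red: The other injector, same shape, small red union; leave alone. Origin and axes as on the yellow one.
- brass_adaptor: Brass threaded adaptor 24 x 27 x 35 tall standing beside the cradle; leave alone. Origin: centre of its underside.
- blue_cap: Blue plastic cap 19 dia x 22 tall standing beside the cradle; leave alone. Origin: centre of its underside.

How it is judged:
By the outcome, as a careful person would: the job done as asked, in the order asked, and still so for the second after the job is handed in, with the robot touching nothing.
It also fails if it takes over 50 s, if anything falls off the work surface, if the arm or the gripper's body presses on something with over 40 N, if the wrist force passes 120 N, or if a joint passes its speed limit or range.

## Working session

There is one attempt and no reset: what is moved stays moved. The work goes in short steps, Python scripts to look and compute and a shell command to move; the robot and the scene stay as the last step left them, time stands still between calls to the robot, and variables do not carry over. Pictures are saved under pics/ and viewed, at most 10 in all, crops included, and the job is handed in when it is done.

```bash
ls; mkdir -p pics; cat > h.py <<'E'
import numpy as np, cv2
from bench import manip
from scipy.spatial.transform import Rotation as R
def cap(n,save=None):
    c=manip.capture(n)
    if save: cv2.imwrite('pics/'+save,cv2.cvtColor(c['img'],cv2.COLOR_RGB2BGR))
    return c
def ray(c,u,v):
    f=192/np.tan(np.radians(c['fovy'])/2); T=np.linalg.inv(c['world_to_cam'])
    d=np.array([(u-c['cx'])/f,(v-c['cy'])/f,1.])
    return T[:3,3],T[:3,:3]@d
def onz(c,u,v,z):
    o,d=ray(c,u,v); return o+d*(z-o[2])/d[2]
def dep(c,u,v):
    o,d=ray(c,u,v); return o+d*c['depth'][int(round(v)),int(round(u))]
def cloud(c):
    f=192/np.tan(np.radians(c['fovy'])/2); T=np.linalg.inv(c['world_to_cam'])
    v,u=np.mgrid[:384,:512]; d=np.stack([(u-c['cx'])/f,(v-c['cy'])/f,np.ones_like(u)],-1)*c['depth'][...,None]
    return d@T[:3,:3].T+T[:3,3]
def st():
    s=manip.sense(); return s
def rot(s=None):
    s=s or manip.sense(); q=s['eef_rot']; return R.from_quat([q[1],q[2],q[3],q[0]])
E
python3 - <<'E'
from h import *
a=cap('scene','a.png');b=cap('side','b.png');c=cap('wrist','c.png')
for x in (a,b,c): print(x['fovy'],x['cx'],x['cy'],np.linalg.inv(x['world_to_cam'])[:3,3])
s=st();print(s); print(rot(s).as_matrix())
im=np.hstack([cv2.imread('pics/a.png'),cv2.imread('pics/b.png')]);print(im.shape)
E
```

```text
pics
46.730515243513246 253.61640203754834 188.91771863857537 [-0.23141247  0.58047541  0.50966666]
44.657757086460585 252.97655274009233 184.73208323486895 [0.4724726  0.92900213 0.77867596]
65.7171183791542 252.84896057589083 187.55479743196594 [ 0.25940422 -0.59855182  0.38399426]
{'clock': 0.15, 'joints': array([ 1.21898977,  0.46820026, -0.01162543,  1.60337254,  0.00600962,
        1.07142075, -0.05626409]), 'joint_velocities': array([-0.00070852, -0.00257078, -0.00122569, -0.00412638, -0.00178295,
       -0.00289454,  0.00133799]), 'joint_efforts': array([-3.19403334e-04, -5.20950007e+01, -1.29172043e-02, -2.43977219e+01,
       -5.67068125e-02,  1.52344251e-02,  6.94488085e-05]), 'tcp_pos': array([ 0.19736625, -0.6188512 ,  0.2138591 ]), 'eef_rot': array([-6.65301296e-04,  9.88103599e-01,  1.53788199e-01, -1.55329848e-04]), 'force': array([-0.49865875, -0.08408824, -0.04278982]), 'torque': array([ 0.0202479 ,  0.01305492, -0.01288277]), 'gripper_force': 0.0, 'opening': 0.9986997881986086}
[[ 9.52698331e-01  3.03917139e-01 -5.11594940e-04]
 [ 3.03917553e-01 -9.52697494e-01  1.26699741e-03]
 [-1.02332988e-04 -1.36254901e-03 -9.99999066e-01]]
(384, 1024, 3)
```

View pics/a.png

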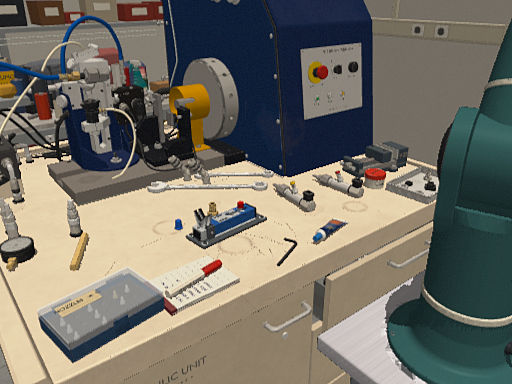

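View pics/b.png

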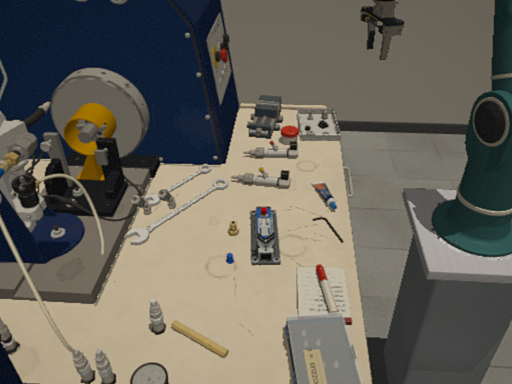

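The scene shot shows the cradle at (228,222), yellow injector at (295,195) and the red one at (338,185). In the side view the cradle is at (264,235) with the button at (263,211), the yellow union at (262,170), the adaptor at (233,228) and the cap at (230,258).

```bash
python3 - <<'E'
from h import *
b=cap('side');P=cloud(b)
im=b['img']; hsv=cv2.cvtColor(im,cv2.COLOR_RGB2HSV)
def blob(lo,hi,box,name,z=None):
    x0,y0,x1,y1=box; m=np.zeros(im.shape[:2],bool); m[y0:y1,x0:x1]=cv2.inRange(hsv,lo,hi)[y0:y1,x0:x1]>0
    v,u=np.nonzero(m); print(name,len(u),u.mean(),v.mean(),np.median(P[m],0), P[m].min(0),P[m].max(0))
blob((0,150,80),(8,255,255),(250,200,285,220),'button')
blob((100,100,30),(125,255,255),(245,205,285,265),'tube')
blob((20,120,80),(35,255,255),(255,163,270,180),'yellow')
blob((100,120,60),(125,255,255),(220,245,240,270),'cap')
blob((12,80,40),(30,255,255),(225,218,242,240),'brass')
# injector by height
for nm,(x0,y0,x1,y1) in dict(inj=(225,163,300,192),red=(238,136,302,162),foot=(240,200,290,270)).items():
    p=P[y0:y1,x0:x1].reshape(-1,3); p=p[(p[:,2]>.006)&(p[:,2]<.09)] if nm!='foot' else p[(p[:,2]>.004)&(p[:,2]<.014)]
    r=cv2.minAreaRect(p[:,:2].astype(np.float32)*1000); print(nm,len(p),r,p.min(0),p.max(0)); print(cv2.boxPoints(r))
def crop(n,c,x0,y0,x1,y1,k): cv2.imwrite('pics/'+n,cv2.resize(cv2.cvtColor(c['img'][y0:y1,x0:x1],cv2.COLOR_RGB2BGR),None,fx=k,fy=k,interpolation=cv2.INTER_CUBIC))
crop('d.png',b,215,130,315,275,4)
E
```

```text
button 25 263.44 210.12 [0.53131874 0.03530111 0.05392051] [0.52652193 0.02410326 0.03924527] [0.53472602 0.04102571 0.05753754]
tube 101 262.41584158415844 217.56435643564356 [0.53878041 0.03118533 0.03577386] [ 0.51408467 -0.02001714  0.00634153] [0.55034479 0.13585857 0.05755893]
yellow 14 260.64285714285717 169.21428571428572 [ 0.54916496 -0.14705041  0.05087837] [ 0.4724726  -0.15382593  0.04533009] [0.55485884 0.92900213 0.77867596]
cap 45 229.46666666666667 258.22222222222223 [0.60056391 0.16576043 0.01234261] [ 0.59319884  0.1597923  -0.00157658] [0.60640715 0.17099209 0.02319734]
brass 126 232.9920634920635 228.34126984126985 [0.60308247 0.06903537 0.01334099] [ 0.59188467  0.01924255 -0.00287401] [0.61635615 0.07722845 0.03730252]
inj 586 ((560.7326049804688, -143.28244018554688), (181.33319091796875, 44.1071891784668), 2.9455907344818115) [ 0.46998355 -0.16393937  0.00608287] [ 0.65141635 -0.11671069  0.05437208]
[[ 469.0525  -125.91712]
 [ 471.3191  -169.96603]
 [ 652.4127  -160.64777]
 [ 650.1461  -116.59885]]
red 613 ((526.25341796875, -339.8296813964844), (133.12136840820312, 169.38259887695312), 85.14508056640625) [ 0.43638966 -0.40872228  0.0060308 ] [ 0.61512293 -0.27599333  0.05663834]
[[ 436.23273 -398.9839 ]
 [ 605.0076  -413.3192 ]
 [ 616.2741  -280.67548]
 [ 447.4992  -266.34015]]
foot 687 ((525.6508178710938, 74.00167846679688), (199.77572631835938, 97.3480224609375), 87.14183044433594) [ 0.47569999 -0.02558459  0.00409507] [0.57569192 0.17303105 0.01376138]
[[472.05658  -23.334862]
 [569.2835   -28.189003]
 [579.24506  171.33823 ]
 [482.01813  176.19235 ]]
```

View pics/d.png

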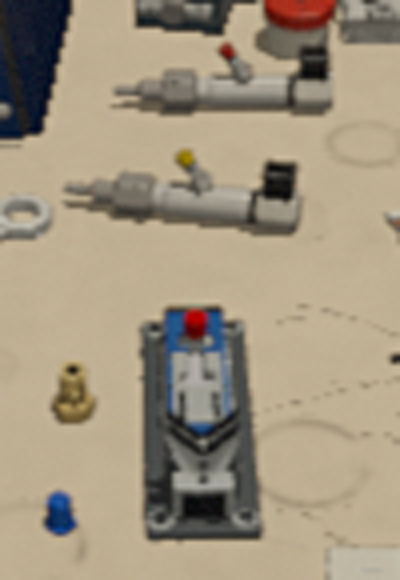

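```bash
python3 -m crank '{"hand":[0.2,0.2,0.2,0.2,0.2,0.2,0.2,0.2,0.2,0.2],"translation":[[0.05,-0.046,-0.003],[0.1,-0.092,-0.006],[0.15,-0.138,-0.01],[0.2,-0.184,-0.013],[0.25,-0.23,-0.015],[0.3,-0.276,-0.02],[0.35,-0.322,-0.02],[0.4,-0.368,-0.025],[0.44,-0.41,-0.03],[0.45,-0.42,-0.03]],"rotation":[[0,0,-0.12],[0,0,-0.26],[0,0,-0.4],[0,0,-0.54],[0,0,-0.68],[0,0,-0.82],[0,0,-0.96],[0,0,-1.1],[0,0,-1.22],[0,0,-1.22]]}'
python3 - <<'E'
from h import *
c=cap('wrist','e.png');P=cloud(c);np.save('P.npy',P)
print(rot().as_matrix().round(3),st()['joints'])
cv2.imwrite('pics/e2.png',cv2.resize(cv2.imread('pics/e.png'),(800,600)))
E
```

```text
clock: 1.45
tcp_pos: [0.4994, -0.0802, 0.2449]
eef_rot: [0.0, 0.721, 0.693, 0.0]
force: [0.4, -1.3, 0.6]
opening: 0.799
gripper_force: 0.0
[[ 0.033  0.999  0.004]
 [ 0.999 -0.033  0.004]
 [ 0.004  0.004 -1.   ]] [ 0.56173085  0.24531268 -0.55539358  1.88625863  0.14341689  1.04609049
 -0.08449678]
```

View pics/e2.png

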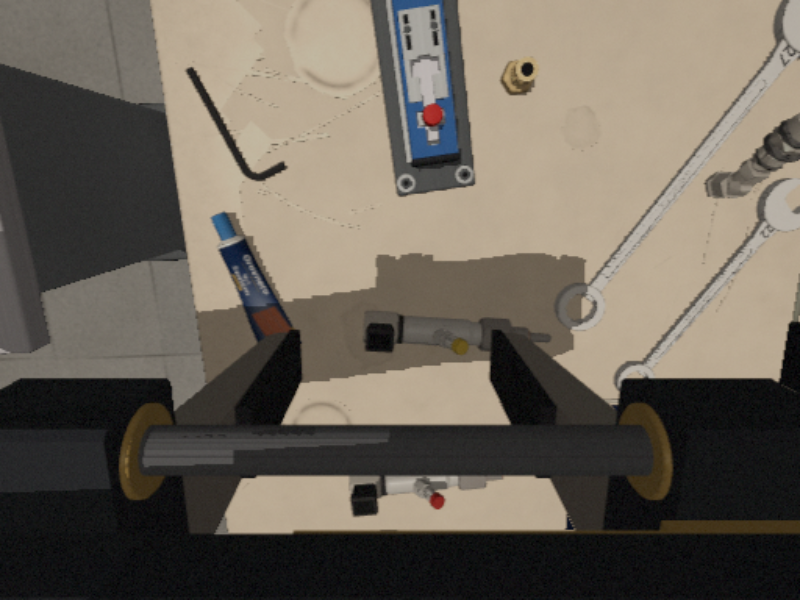

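The wrist view (x1.56) shows the button at (432,115), the tube running up, and the yellow injector from (365,330) to (548,337) with its union at (460,346). The wrench ring is near the nozzle.

```bash
python3 - <<'E'
from h import *
c=cap('wrist');im=c['img'];hsv=cv2.cvtColor(im,cv2.COLOR_RGB2HSV);P=cloud(c)
def mask(lo,hi,b):
    m=np.zeros((384,512),np.uint8);x0,y0,x1,y1=[int(k*.64) for k in b];m[y0:y1,x0:x1]=cv2.inRange(hsv,lo,hi)[y0:y1,x0:x1];return m
m=mask((0,150,80),(8,255,255),(410,90,460,135))>0
m|=mask((172,150,80),(180,255,255),(410,90,460,135))>0
top=m&(P[...,2]>.05); v,u=np.nonzero(top);print('button',len(u),onz(c,u.mean(),v.mean(),.056),np.median(P[top],0))
# tube axis: blue top at z~.036
m=(mask((100,100,30),(125,255,255),(380,0,470,170))>0)&(abs(P[...,2]-.036)<.005)
r=cv2.minAreaRect(P[m][:,:2].astype(np.float32)*1000);print('tube',r,cv2.boxPoints(r))
# foot
reg=np.zeros((384,512),bool);reg[0:130,230:310]=1
m=reg&(abs(P[...,2]-.008)<.004);p=P[m][:,:2];print('foot',cv2.minAreaRect(p.astype(np.float32)*1000),len(p))
# injector
reg=np.zeros((384,512),bool);reg[195:232,225:355]=1
print(np.percentile(P[reg][:,2],[5,50,95]))
m=reg&(P[...,2]>.008)&(P[...,2]<.06);p=P[m]
p=p[p[:,0]>.4];print('inj bounds',p.min(0),p.max(0))
for x in np.arange(.44,.67,.01):
    q=p[abs(p[:,0]-x)<.005]
    if len(q)>3: print(round(x,3),len(q),(q[:,1].min()*1e3).round(1),(q[:,1].max()*1e3).round(1),(np.median(q[:,2])*1e3).round(1),(q[:,2].max()*1e3).round(1))
print('tip',onz(c,548*.64,337*.64,.014))
E
```

```text
button 114 [0.53065315 0.03308313 0.056     ] [0.53040401 0.03293303 0.05610173]
tube ((527.407470703125, 64.544921875), (35.99664306640625, 121.83329772949219), 6.045525074005127) [[503.0936    123.22723  ]
 [515.9249      2.0715013]
 [551.7213      5.8626175]
 [538.89      127.01834  ]]
foot ((527.9110717773438, 57.29732131958008), (68.09919738769531, 161.42835998535156), 5.764772415161133) 3233
[-0.00088979  0.00335275  0.26793913]
inj bounds [ 0.46706979 -0.16749742  0.00801924] [ 0.64543369 -0.12095895  0.05632487]
0.47 103 -152.2 -125.0 28.5 50.3
0.48 194 -151.4 -126.5 48.0 50.7
0.49 195 -159.0 -126.6 47.9 50.9
0.5 137 -155.2 -128.2 25.5 29.1
0.51 132 -155.6 -132.3 24.3 28.1
0.52 124 -157.8 -133.3 24.6 27.8
0.53 136 -157.6 -134.0 24.9 38.8
0.54 151 -155.9 -135.3 36.3 53.7
0.55 154 -154.1 -136.0 26.8 56.3
0.56 106 -160.9 -137.3 24.0 51.1
0.57 129 -167.5 -137.3 23.2 29.4
0.58 146 -167.1 -135.9 27.1 30.2
0.59 8 -138.4 -137.2 14.8 17.2
0.6 5 -139.9 -138.1 14.7 18.2
0.63 13 -157.7 -153.7 17.1 18.3
0.64 26 -158.4 -123.4 11.2 16.9
0.65 5 -140.8 -121.0 10.9 11.1
tip [ 0.64002621 -0.14820286  0.014     ]
```

```bash
python3 -m crank '{"hand":[0.5,0.5,0.5,0.5,0.5,0.5,0.5,0.5,0.5,0.5],"translation":[[0.03,0.007,0.03],[0.07,0.017,0.07],[0.1,0.025,0.11],[0.114,0.0274,0.125],[0.114,0.0274,0.125],[0.114,0.0274,0.125],[0.114,0.0274,0.125],[0.114,0.0274,0.125],[0.114,0.0274,0.125],[0.114,0.0274,0.125]],"rotation":[[-0.001,0.001,-0.04],[-0.002,0.002,-0.08],[-0.003,0.003,-0.12],[-0.004,0.004,-0.138],[-0.004,0.004,-0.138],[-0.004,0.004,-0.138],[-0.004,0.004,-0.138],[-0.004,0.004,-0.138],[-0.004,0.004,-0.138],[-0.004,0.004,-0.138]]}'
cat > btn.py <<'E'
from h import *
c=cap('wrist','f.png');im=c['img'];hsv=cv2.cvtColor(im,cv2.COLOR_RGB2HSV);P=cloud(c)
m=(cv2.inRange(hsv,(0,150,60),(8,255,255))|cv2.inRange(hsv,(172,150,60),(180,255,255)))>0
d=np.linalg.norm(P[...,:2]-[.528,.06],axis=-1); m&=(d<.07)
zt=np.percentile(P[m][:,2],85); t=m&(abs(P[...,2]-zt)<.003); v,u=np.nonzero(t)
s=st();print('top z',zt,len(u),'px',u.mean(),v.mean(),'ctr',onz(c,u.mean(),v.mean(),zt),np.median(P[t],0))
M=rot(s).as_matrix();B=onz(c,u.mean(),v.mean(),zt)
print('tcp',s['tcp_pos'],'tool-frame offset mm',(M.T@(B-s['tcp_pos'])*1e3).round(1)); print(M.round(4));print(s['force'])
m=(cv2.inRange(hsv,(100,100,30),(125,255,255))>0)&(abs(P[...,2]-.036)<.005)&(d<.12)
r=cv2.minAreaRect(P[m][:,:2].astype(np.float32)*1000);print('tube',r)
E
python3 btn.py
```

```text
clock: 2.8
tcp_pos: [0.5308, 0.0302, 0.1197]
eef_rot: [0.0, 0.672, 0.74, 0.003]
force: [0.6, 0.3, -0.7]
opening: 0.504
gripper_force: 0.0
top z 0.05671150221590662 240 px 252.95416666666668 195.7875 ctr [0.53066669 0.03336792 0.0567115 ] [0.53070151 0.03330653 0.05602951]
tcp [0.53079872 0.03024995 0.11963001] tool-frame offset mm [ 2.9 -0.1 62.9]
[[-0.0957  0.9954  0.004 ]
 [ 0.9954  0.0956  0.004 ]
 [ 0.0036  0.0043 -1.    ]]
[-0.74784329  0.48208408  0.29463628]
tube ((527.6927490234375, 65.04580688476562), (36.62850570678711, 122.763916015625), 5.806955337524414)
```

View pics/f.png

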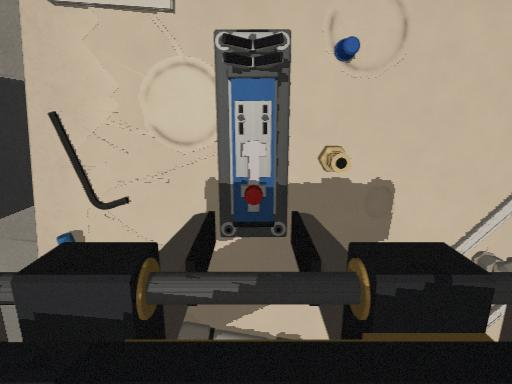

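The picture shows the button centred between the fingers at (253,196), the tube running straight up the image, and both V rests near (252,50).

```bash
python3 -m crank '{"hand":[0.5,0.5,0.5,0.5,0.6,0.8,1,1,1,1],"translation":[[0.001,0,0.03],[0.002,0,0.055],[0.003,0,0.072],[0.003,0,0.0765],[0.003,0,0.0765],[0.003,0,0.0765],[0.003,0,0.0765],[0.003,0,0.0765],[0.003,0,0.0765],[0.003,0,0.0765]],"rotation":[[0,0,0],[0,0,0],[0,0,0],[0,0,0],[0,0,0],[0,0,0],[0,0,0],[0,0,0],[0,0,0],[0,0,0]]}' 25
python3 -c "
from h import *
s=st();print(s['tcp_pos'],s['force'],s['opening']*92)"
```

```text
clock: 4.1
tcp_pos: [0.5312, 0.0336, 0.0435]
eef_rot: [0.0, 0.672, 0.74, 0.003]
force: [-0.2, -0.5, 3.6]
opening: 0.151
gripper_force: 25.0
[0.53117763 0.033552   0.04347649] [-0.24938949 -0.48877316  3.58899164] 13.869049567235265
```

```bash
python3 -m crank '{"hand":[1,1,1,1,1,1,1,1,1,1],"translation":[[0,0,0.0005],[0,0,0.001],[0,0,0.0015],[0,0,0.002],[0,0,0.0025],[0,0,0.003],[0,0,0.0035],[0,0,0.004],[0,0,0.004],[0,0,0.004]],"rotation":[[0,0,0],[0,0,0],[0,0,0],[0,0,0],[0,0,0],[0,0,0],[0,0,0],[0,0,0],[0,0,0],[0,0,0]]}'
python3 -c "
from h import *
s=st();print(s['tcp_pos'],s['force'],s['opening']*92)"
```

```text
clock: 5.35
tcp_pos: [0.5312, 0.0336, 0.0396]
eef_rot: [0.0, 0.672, 0.74, 0.003]
force: [-1.3, -1.8, 8.1]
opening: 0.149
gripper_force: 25.0
[0.53117556 0.03357303 0.03958703] [-1.30269163 -1.83358604  8.05047061] 13.732782694647872
```

```bash
python3 -m crank '{"hand":[1,1,1,1,1,1,1,1,1,1],"translation":[[0,0,0.0002],[0,0,0.0004],[0,0,0.0004],[0.0002,0,0.0004],[0.0004,0,0.0004],[0.0006,0,0.0004],[0.0008,0,0.0004],[0.001,0,0.0004],[0.0012,0,0.0004],[0.0014,0,0.0004]],"rotation":[[0,0,0],[0,0,0],[0,0,0],[0,0,0],[0,0,0],[0,0,0],[0,0,0],[0,0,0],[0,0,0],[0,0,0]]}' 20
python3 -c "
from h import *
s=st();print(s['tcp_pos'],s['force'],s['opening']*92)"
```

```text
clock: 6.6
tcp_pos: [0.531, 0.0349, 0.0392]
eef_rot: [0.0, 0.672, 0.74, 0.003]
force: [-1.1, -1.4, 9.3]
opening: 0.153
gripper_force: 20.0
[0.53104822 0.03492895 0.03924029] [-1.14899848 -1.44442282  9.29205763] 14.038176389533985
```

```bash
python3 -m crank '{"hand":[1,1,1,1,1,1,1,1,1,1],"translation":[[0.0005,0,0],[0.001,0,0],[0.0015,0,0],[0.002,0,0],[0.0025,0,0],[0.003,0,0],[0.0035,0,0],[0.004,0,0],[0.0045,0,0],[0.005,0,0]],"rotation":[[0,0,0],[0,0,0],[0,0,0],[0,0,0],[0,0,0],[0,0,0],[0,0,0],[0,0,0],[0,0,0],[0,0,0]]}'
python3 btn.py
```

```text
clock: 7.85
tcp_pos: [0.5306, 0.0399, 0.0393]
eef_rot: [0.0, 0.672, 0.74, 0.003]
force: [-1.0, -0.5, 8.5]
opening: 0.154
gripper_force: 20.0
top z 0.05260903796484381 484 px 252.4318181818182 235.84297520661158 ctr [0.5300109  0.0400139  0.05260904] [0.52998325 0.03987542 0.05205662]
tcp [0.53052394 0.04003781 0.0392338 ] tool-frame offset mm [  0.1  -0.4 -13.4]
[[-0.0958  0.9954  0.0045]
 [ 0.9954  0.0958  0.0037]
 [ 0.0033  0.0048 -1.    ]]
[-1.13317183 -0.33520779  8.73788477]
tube ((527.2398071289062, 67.3997802734375), (36.72039794921875, 117.90000915527344), 5.553411483764648)
```

```bash
python3 -m crank '{"hand":[1,1,1,1,1,1,1,1,1,1],"translation":[[0.001,0,0],[0.003,0,0],[0.005,0,0],[0.007,0,0],[0.009,0,0],[0.011,0,0],[0.0135,0,0],[0.016,0,0],[0.018,0,0],[0.018,0,0]],"rotation":[[0,0,0],[0,0,0],[0,0,0],[0,0,0],[0,0,0],[0,0,0],[0,0,0],[0,0,0],[0,0,0],[0,0,0]]}'
python3 -m crank '{"hand":[0.8,0.75,0.75,0.75,1,1,1,1,1,1],"translation":[[0,0,0],[0,0,0],[0,0,0],[0,0,0],[0,0,0],[0,0,0],[0,0,0],[0.001,0,0],[0.002,0,0],[0.003,0,0]],"rotation":[[0,0,0],[0,0,0],[0,0,0],[0,0,0],[0,0,0],[0,0,0],[0,0,0],[0,0,0],[0,0,0],[0,0,0]]}' 6
python3 btn.py
```

```text
clock: 9.15
tcp_pos: [0.5287, 0.0582, 0.0393]
eef_rot: [0.0, 0.672, 0.74, 0.003]
force: [-1.0, -0.4, 7.4]
opening: 0.149
gripper_force: 20.0
clock: 10.4
tcp_pos: [0.5284, 0.0591, 0.0387]
eef_rot: [0.001, 0.673, 0.74, 0.002]
force: [1.5, -5.9, -0.7]
opening: 0.158
gripper_force: 6.0
top z 0.053965764254428214 496 px 252.72379032258064 237.05645161290323 ctr [0.52805875 0.05928846 0.05396576] [0.52810514 0.05908048 0.05337661]
tcp [0.52841265 0.0593005  0.03873286] tool-frame offset mm [  0.   -0.3 -15.2]
[[-0.0947  0.9955  0.0038]
 [ 0.9955  0.0947  0.002 ]
 [ 0.0017  0.004  -1.    ]]
[ 1.38583971 -5.19328461  0.11236153]
tube ((527.7078857421875, 64.87421417236328), (35.48094177246094, 122.8321304321289), 5.822476387023926)
```

```bash
python3 -m crank '{"hand":[1,1,1,1,1,1,1,1,1,1],"translation":[[0.0004,0,0],[0.0008,0,0],[0.0012,0,0],[0.0016,0,0],[0.002,0,0],[0.0024,0,0],[0.0028,0,0],[0.0032,0,0],[0.0036,0,0],[0.004,0,0]],"rotation":[[0,0,0],[0,0,0],[0,0,0],[0,0,0],[0,0,0],[0,0,0],[0,0,0],[0,0,0],[0,0,0],[0,0,0]]}' 7
python3 btn.py
```

```text
clock: 11.7
tcp_pos: [0.5279, 0.0654, 0.039]
eef_rot: [0.0, 0.672, 0.74, 0.003]
force: [-0.6, -1.9, 5.3]
opening: 0.157
gripper_force: 7.0
top z 0.05428695737428679 502 px 252.58565737051794 236.77490039840637 ctr [0.5274397  0.06575367 0.05428696] [0.52750869 0.06546025 0.05368495]
tcp [0.52792424 0.06550704 0.03900409] tool-frame offset mm [  0.4  -0.4 -15.3]
[[-0.0962  0.9954  0.0043]
 [ 0.9954  0.0962  0.0046]
 [ 0.0042  0.0047 -1.    ]]
[-0.32828741 -2.01689411  4.46553013]
tube ((527.5036010742188, 64.63495635986328), (36.4852294921875, 123.3973617553711), 6.1357855796813965)
```

```bash
python3 -m crank '{"hand":[0.8,0.7,0.7,0.7,0.7,0.7,0.7,0.7,0.7,0.7],"translation":[[0,0,0],[0,0,0],[0,0,0],[0,0,0],[0,0,0],[0,0,0],[0,0,0],[0,0,0],[0,0,0],[0,0,0]],"rotation":[[0,0,0],[0,0,0],[0,0,0],[0,0,0],[0,0,0],[0,0,0],[0,0,0],[0,0,0],[0,0,0],[0,0,0]]}' 7
python3 btn.py
```

```text
clock: 13.0
tcp_pos: [0.5278, 0.0649, 0.0388]
eef_rot: [0.0, 0.672, 0.74, 0.003]
force: [0.5, -0.1, -0.7]
opening: 0.302
gripper_force: 0.0
top z 0.05437538609704318 503 px 252.85089463220675 235.92047713717693 ctr [0.52740819 0.0658878  0.05437539] [0.5274759  0.06568761 0.0537736 ]
tcp [0.52780163 0.06488449 0.03880087] tool-frame offset mm [  1.1  -0.2 -15.6]
[[-0.0957  0.9954  0.0039]
 [ 0.9954  0.0957  0.004 ]
 [ 0.0036  0.0042 -1.    ]]
[ 0.42804694 -0.26321795 -0.43091864]
tube ((527.7208862304688, 64.66123962402344), (35.991336822509766, 122.61207580566406), 5.517691135406494)
```

```bash
python3 -m crank '{"hand":[1,1,1,1,1,1,1,1,1,1],"translation":[[0,0,0],[0,0,0],[0.0007,0,0],[0.0014,0,0],[0.0021,0,0],[0.0028,0,0],[0.0034,0,0],[0.004,0,0],[0.0046,0,0],[0.005,0,0]],"rotation":[[0,0,0],[0,0,0],[0,0,0],[0,0,0],[0,0,0],[0,0,0],[0,0,0],[0,0,0],[0,0,0],[0,0,0]]}' 7
python3 btn.py
```

```text
clock: 14.3
tcp_pos: [0.5275, 0.0703, 0.0393]
eef_rot: [0.0, 0.672, 0.74, 0.003]
force: [-0.7, -3.6, 6.5]
opening: 0.161
gripper_force: 7.0
top z 0.055032733011124255 505 px 252.46138613861388 236.44158415841585 ctr [0.52689315 0.07093828 0.05503273] [0.52693963 0.0707675  0.05443469]
tcp [0.52748689 0.07023232 0.03935017] tool-frame offset mm [  0.8  -0.4 -15.7]
[[-0.0961  0.9954  0.0043]
 [ 0.9954  0.0961  0.004 ]
 [ 0.0036  0.0047 -1.    ]]
[-0.33844076 -2.62889507  5.3224837 ]
tube ((528.1449584960938, 64.46174621582031), (36.70781707763672, 123.66453552246094), 5.597757816314697)
```

```bash
python3 -m crank '{"hand":[0.8,0.7,0.7,0.7,0.7,0.7,0.7,0.7,0.7,0.7],"translation":[[0,0,0],[0,0,0],[0,0,0],[0,0,0],[0,0,0],[0,0,0],[0,0,0],[0,0,0],[0,0,0],[0,0,0]],"rotation":[[0,0,0],[0,0,0],[0,0,0],[0,0,0],[0,0,0],[0,0,0],[0,0,0],[0,0,0],[0,0,0],[0,0,0]]}' 7
python3 btn.py
```

```text
clock: 15.6
tcp_pos: [0.5273, 0.0699, 0.0388]
eef_rot: [0.0, 0.672, 0.74, 0.003]
force: [-0.4, 0.1, 0.9]
opening: 0.303
gripper_force: 0.0
top z 0.056609638108179317 516 px 252.84883720930233 237.55620155038758 ctr [0.52692235 0.07082281 0.05660964] [0.52699103 0.07065516 0.05611204]
tcp [0.52728293 0.06988355 0.03879334] tool-frame offset mm [  1.   -0.2 -17.8]
[[-0.0958  0.9954  0.0038]
 [ 0.9954  0.0958  0.0041]
 [ 0.0037  0.0042 -1.    ]]
[-0.42336334  0.67150278 -0.38262176]
tube ((527.9931030273438, 64.67355346679688), (36.622406005859375, 122.66191864013672), 5.4663519859313965)
```

The button has popped up (top back at 56 mm), after 37.6 mm of travel, so the rest is at x ≈ 49.6.

```bash
python3 -m crank '{"hand":[0.5,0.5,0.5,0.5,0.5,0.5,0.5,0.5,0.5,0.5],"translation":[[0,0,-0.04],[0,0,-0.09],[-0.04,-0.002,-0.12],[-0.09,-0.005,-0.12],[-0.14,-0.007,-0.12],[-0.18,-0.01,-0.12],[-0.21,-0.011,-0.12],[-0.2165,-0.011,-0.12],[-0.2165,-0.011,-0.12],[-0.2165,-0.011,-0.12]],"rotation":[[0,0,0],[0,0,0.18],[0,0,0.36],[0,0,0.54],[0,0,0.72],[0,0,0.9],[0,0,1.08],[0,0,1.26],[0,0,1.44],[0,0,1.62]]}'
cat > inj.py <<'E'
from h import *
c=cap('wrist','g%d.png'%int(st()['clock']*100));P=cloud(c);s=st();M=rot(s).as_matrix()
print('tcp',s['tcp_pos'],s['force'],'heading',np.degrees(np.arctan2(M[1,0],M[0,0])));print(M.round(4),s['joints'].round(2))
hx=M[:2,0]/np.linalg.norm(M[:2,0]);hy=np.array([hx[1],-hx[0]])
D=P[...,:2]-s['tcp_pos'][:2]; a=D@hx*1e3; b=D@hy*1e3; z=P[...,2]*1e3
ok=(c['depth']>0)&(z>9)&(z<60)&(abs(b)<25)&(a>-130)&(a<130)
for x in range(-125,130,5):
    q=ok&(abs(a-x)<2.5)
    if q.sum()>8: print(x,q.sum(),b[q].min().round(1),b[q].max().round(1),'z',z[q].max().round(1))
E
python3 inj.py; ls pics
```

```text
clock: 16.9
tcp_pos: [0.5365, -0.1473, 0.1579]
eef_rot: [-0.002, 1.0, 0.02, 0.002]
force: [0.4, -0.6, 0.3]
opening: 0.504
gripper_force: 0.0
tcp [ 0.53653661 -0.14721996  0.1579248 ] [-0.02352835  1.12755825  0.37385937] heading 2.026834845689598
[[ 0.9994  0.0354  0.0037]
 [ 0.0354 -0.9994  0.0041]
 [ 0.0039 -0.0039 -1.    ]] [ 0.34  0.39 -0.16  1.88  0.07  0.88 -1.39]
-65 51 -24.1 7.3 z 49.7
-60 123 -24.2 7.3 z 50.6
-55 129 -23.1 8.4 z 51.1
-50 139 -23.0 9.4 z 51.0
-45 176 -21.9 9.4 z 51.1
-40 235 -20.7 10.4 z 50.4
-35 114 -18.4 8.1 z 27.7
-30 99 -17.3 8.0 z 27.4
-25 102 -14.9 9.0 z 27.8
-20 103 -15.0 10.0 z 27.6
-15 107 -13.8 9.9 z 28.4
-10 104 -13.9 11.0 z 27.6
-5 84 -12.9 12.1 z 38.5
0 98 -11.7 13.0 z 42.3
5 89 -11.8 12.9 z 52.1
10 104 -10.6 13.9 z 56.9
15 142 -9.5 14.8 z 56.0
20 147 -9.6 15.9 z 52.8
25 114 -8.5 15.7 z 27.8
30 102 -7.4 14.7 z 26.2
35 106 -5.4 20.8 z 29.1
40 149 -9.5 21.8 z 29.4
45 151 -9.6 22.8 z 30.2
50 154 -8.5 22.7 z 29.6
55 152 -7.5 23.6 z 29.3
60 138 -7.5 23.6 z 30.0
65 91 -5.4 18.0 z 26.7
70 99 1.7 17.9 z 23.9
75 87 2.6 19.0 z 23.9
80 59 3.6 17.8 z 22.6
85 40 8.6 15.7 z 19.2
90 40 9.5 16.7 z 19.5
95 42 9.5 17.5 z 19.1
100 13 10.5 16.4 z 18.4
110 121 -24.6 2.4 z 13.6
115 128 -24.7 6.4 z 13.3
120 67 -24.6 9.2 z 13.6
125 45 -24.5 10.2 z 13.1
a.png
b.png
c.png
d.png
e.png
e2.png
f.png
g1689.png
```

```bash
python3 -m crank '{"hand":[0.5,0.5,0.5,0.5,0.5,0.55,0.7,1,1,1],"translation":[[0,0.0005,0.045],[0,0.0005,0.1],[0,0.0005,0.14],[0,0.0005,0.152],[0,0.0005,0.154],[0,0.0005,0.154],[0,0.0005,0.154],[0,0.0005,0.154],[0,0.0005,0.154],[0,0.0005,0.154]],"rotation":[[0.002,0.001,0.1],[0.004,0.002,0.143],[0.004,0.004,0.143],[0.004,0.004,0.143],[0.004,0.004,0.143],[0.004,0.004,0.143],[0.004,0.004,0.143],[0.004,0.004,0.143],[0.004,0.004,0.143],[0.004,0.004,0.143]]}' 25
python3 -c "
from h import *
s=st();print(s['tcp_pos'],s['force'],s['torque'],s['opening']*92);print(rot(s).as_matrix().round(4))"
```

```text
clock: 18.2
tcp_pos: [0.5381, -0.1476, 0.0051]
eef_rot: [-0.004, 0.999, -0.048, 0.005]
force: [-0.5, -2.1, 7.2]
opening: 0.267
gripper_force: 25.0
[ 0.53813151 -0.14762548  0.00507898] [-0.4940626  -2.11363993  7.2106707 ] [-0.1268154   0.22904434  0.0621781 ] 24.540523861814325
[[ 0.9953 -0.0961  0.0098]
 [-0.0962 -0.9953  0.007 ]
 [ 0.0091 -0.008  -0.9999]]
```

```bash
python3 -m crank '{"hand":[1,1,1,1,1,1,1,1,1,1],"translation":[[0,0,-0.02],[0,-0.001,-0.06],[-0.002,-0.02,-0.1],[-0.008,-0.06,-0.113],[-0.016,-0.11,-0.113],[-0.026,-0.16,-0.113],[-0.034,-0.21,-0.113],[-0.042,-0.26,-0.113],[-0.047,-0.295,-0.113],[-0.0492,-0.3071,-0.113]],"rotation":[[0,0,0],[0.001,-0.001,-0.1],[0.0026,-0.0022,-0.28],[0.0042,-0.0037,-0.46],[0.0058,-0.0051,-0.64],[0.0075,-0.0066,-0.82],[0.0091,-0.008,-1.0],[0.0107,-0.0094,-1.18],[0.0124,-0.0109,-1.36],[0.014,-0.0123,-1.54]]}' 30
python3 -c "
from h import *
s=st();print(s['tcp_pos'],s['force'],s['torque'],s['opening']*92);M=rot(s).as_matrix();print(M.round(4),M@[.0091,-.008,-.9999],np.degrees(np.arctan2(M[1,0],M[0,0])))"
```

```text
clock: 19.45
tcp_pos: [0.5154, 0.1654, 0.1189]
eef_rot: [-0.008, 0.747, 0.665, 0.0]
force: [-0.7, -1.4, -4.6]
opening: 0.266
gripper_force: 30.0
[0.51542817 0.16542791 0.11886546] [-0.71085836 -1.40737845 -4.55327187] [-0.06361303 -0.11929883  0.0059715 ] 24.467030453124977
[[ 0.1166  0.9931 -0.0101]
 [ 0.9931 -0.1165  0.0118]
 [ 0.0105 -0.0114 -0.9999]] [ 0.00323452 -0.00181447  0.99996653] 83.30212151383336
```

```bash
python3 -m crank '{"hand":[1,1,1,1,1,1,1,1,1,1],"translation":[[0,0,0],[0,0,0],[0,0,0],[0,0,0],[0,0,0],[0,0,0],[0,0,0],[0,0,0],[0,0,0],[0,0,0]],"rotation":[[0.001,-0.001,-0.1],[0.002,-0.002,-0.2],[0.0023,-0.0025,-0.218],[0.0023,-0.0025,-0.218],[0.0023,-0.0025,-0.218],[0.0023,-0.0025,-0.218],[0.0023,-0.0025,-0.218],[0.0023,-0.0025,-0.218],[0.0023,-0.0025,-0.218],[0.0023,-0.0025,-0.218]]}'
cat > look.py <<'E'
from h import *
k='%d'%int(st()['clock']*100)
c=cap('wrist','w%s.png'%k); b=cap('side','s%s.png'%k)
s=st();M=rot(s).as_matrix();print(s['tcp_pos'],s['force'],M.round(4),M@[.0091,-.008,-.9999],np.degrees(np.arctan2(M[1,0],M[0,0])))
A=cv2.resize(cv2.imread('pics/s%s.png'%k)[170:280,190:330],None,fx=3,fy=3,interpolation=cv2.INTER_CUBIC)
B=cv2.imread('pics/w%s.png'%k)[:330,120:400]
o=np.hstack([A,B[:330]]);print(o.shape);cv2.imwrite('pics/v%s.png'%k,o)
P=cloud(c);xh=np.array([-.101,.9949]);yh=np.array([-.9949,-.101]);D=P[...,:2]-[.5202,.1369]
x=D@xh*1e3;y=D@yh*1e3;z=P[...,2]*1e3
for nm,(z0,z1,yw) in dict(inj=(76,170,25),rest=(45,100,30)).items():
    if nm=='rest' and s['tcp_pos'][2]<.1: break
    zz=z0 if nm!='inj' else (s['tcp_pos'][2]*1e3+3)
    ok=(c['depth']>0)&(z>zz)&(z<(z1 if nm!='inj' else zz+60))&(abs(y)<yw)
    if nm=='rest': ok&=z<s['tcp_pos'][2]*1e3-20
    for q in range(-20,160,5):
        w=ok&(abs(x-q)<2.5)
        if w.sum()>8: print(nm,q,w.sum(),y[w].min().round(1),y[w].max().round(1),'z',z[w].min().round(1),z[w].max().round(1))
E
python3 look.py; ls pics
```

```text
clock: 20.7
tcp_pos: [0.5169, 0.1624, 0.1193]
eef_rot: [-0.007, 0.674, 0.739, -0.001]
force: [0.1, 0.1, -4.5]
opening: 0.259
gripper_force: 30.0
[0.51691245 0.16247022 0.11927471] [ 0.33611056 -0.02915928 -3.56817239] [[-0.0909  0.9958 -0.011 ]
 [ 0.9958  0.0909  0.0085]
 [ 0.0094 -0.0102 -0.9999]] [ 2.19103393e-03 -1.22390675e-04  9.99971002e-01] 95.21285877610673
(330, 700, 3)
inj -20 378 -14.1 17.2 z 128.1 161.1
inj -15 936 -10.7 14.1 z 134.7 163.2
inj 5 66 -10.9 13.2 z 130.2 138.8
inj 10 318 -10.8 13.1 z 130.1 141.7
inj 15 341 -15.3 13.2 z 131.1 182.1
inj 20 263 -11.5 13.2 z 131.5 165.9
inj 25 384 -11.6 13.1 z 131.4 172.5
inj 30 372 -15.3 16.2 z 130.8 182.3
inj 35 2880 -25.0 25.0 z 122.4 182.3
inj 40 756 -11.2 13.0 z 130.6 170.8
inj 45 570 -11.2 12.8 z 130.0 167.1
inj 50 436 -11.2 12.7 z 128.3 142.0
inj 55 362 -9.9 11.7 z 128.5 140.1
inj 60 314 -13.2 13.2 z 130.1 142.4
inj 65 520 -15.0 16.3 z 127.8 144.2
inj 70 567 -14.9 16.3 z 128.0 144.4
inj 75 575 -14.9 16.6 z 127.5 143.8
inj 80 597 -14.8 16.5 z 127.9 144.5
inj 85 597 -15.3 16.3 z 127.9 144.1
inj 90 337 -12.3 13.8 z 129.8 137.8
inj 95 339 -7.7 8.5 z 129.6 138.2
inj 100 337 -7.7 9.0 z 127.5 138.3
inj 105 256 -7.7 8.9 z 128.6 137.6
inj 110 163 -3.6 4.1 z 128.4 133.8
inj 115 169 -3.7 4.0 z 126.8 133.6
inj 120 160 -3.1 4.0 z 128.4 134.0
inj 125 87 -3.2 3.9 z 128.6 133.6
rest 45 48 -20.2 21.1 z 62.9 70.0
rest 50 58 -20.5 20.9 z 62.6 70.7
a.png
b.png
c.png
d.png
e.png
e2.png
f.png
g1689.png
s2070.png
v2070.png
w2070.png
```

```bash
python3 -m crank '{"hand":[1,1,1,1,1,1,1,1,1,1],"translation":[[0,0,0.01],[0,0.0005,0.025],[-0.0005,0.001,0.04],[-0.0005,0.001,0.048],[-0.0005,0.001,0.053],[-0.0005,0.001,0.055],[-0.0005,0.001,0.056],[-0.0005,0.001,0.057],[-0.0005,0.001,0.0575],[-0.0005,0.001,0.058]],"rotation":[[0,0,-0.004],[0,0,-0.008],[0,0,-0.008],[0,0,-0.008],[0,0,-0.008],[0,0,-0.008],[0,0,-0.008],[0,0,-0.008],[0,0,-0.008],[0,0,-0.008]]}'
python3 look.py | head -20; ls pics | grep v
```

```text
clock: 22.05
tcp_pos: [0.5174, 0.1625, 0.0614]
eef_rot: [-0.007, 0.671, 0.741, -0.0]
force: [-0.5, -0.8, -4.5]
opening: 0.261
gripper_force: 30.0
[0.51732899 0.1625289  0.06129125] [-0.19640314  0.13360172 -3.80414848] [[-0.0988  0.9951 -0.0109]
 [ 0.9951  0.0989  0.0084]
 [ 0.0095 -0.01   -0.9999]] [ 2.06279505e-03 -1.78260105e-04  9.99971266e-01] 95.66823928378061
(330, 700, 3)
inj -20 352 -15.1 16.3 z 69.6 103.2
inj -15 965 -12.2 13.3 z 76.1 105.3
inj 0 19 -13.9 15.1 z 64.4 65.7
inj 5 66 -11.6 14.5 z 64.8 81.0
inj 10 323 -11.4 12.5 z 72.5 83.9
inj 15 336 -15.0 15.0 z 73.1 124.3
inj 20 265 -12.0 12.6 z 72.4 107.9
inj 25 387 -12.1 12.6 z 73.0 117.4
inj 30 367 -16.2 15.3 z 73.2 124.2
inj 35 2874 -25.0 25.0 z 64.4 124.3
inj 40 751 -23.5 12.4 z 72.4 114.6
inj 45 656 -20.3 21.0 z 64.6 108.7
inj 50 645 -20.9 21.1 z 64.3 84.6
inj 55 363 -9.8 11.4 z 70.1 82.8
inj 60 312 -13.5 13.0 z 71.7 85.2
inj 65 523 -15.2 16.1 z 69.8 86.0
v2070.png
v2205.png
```

```bash
python3 -m crank '{"hand":[1,1,1,1,1,1,1,1,1,1],"translation":[[0,0,0.0004],[0,0,0.0008],[0,0,0.0012],[0,0,0.0015],[0,0,0.0018],[0,0,0.002],[0,0,0.0022],[0,0,0.0024],[0,0,0.0026],[0,0,0.0026]],"rotation":[[0,0,0],[0,0,0],[0,0,0],[0,0,0],[0,0,0],[0,0,0],[0,0,0],[0,0,0],[0,0,0],[0,0,0]]}'
python3 -c "
from h import *
s=st();print(s['tcp_pos'],s['force'],s['torque'])"
```

```text
clock: 23.4
tcp_pos: [0.5179, 0.1627, 0.0591]
eef_rot: [-0.007, 0.671, 0.741, -0.0]
force: [0.7, 0.1, 3.9]
opening: 0.268
gripper_force: 30.0
[0.51785833 0.16274197 0.05910534] [0.69639347 0.12181484 3.92383536] [-0.08355565 -0.3545127   0.00938441]
```

View pics/v2205.png

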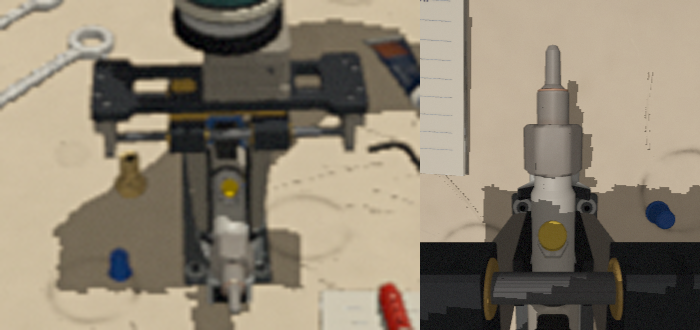

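The crop shows the injector between the Vs, with the yellow union upright (230,187) and the nozzle pointing out past the sliding rest. The force changed from -4.5 to +3.9 N, so it is seated; now letting go and rising.

```bash
python3 -m crank '{"hand":[0.7,0.66,0.6,0.55,0.5,0.5,0.5,0.5,0.5,0.5],"translation":[[0,0,0],[0,0,0],[0,0,0],[0,0,0],[0,0,0],[0,0,0],[0,0,-0.01],[0,0,-0.03],[0,0,-0.06],[0,0,-0.1]],"rotation":[[0,0,0],[0,0,0],[0,0,0],[0,0,0],[0,0,0],[0,0,0],[0,0,0],[0,0,0],[0,0,0],[0,0,0]]}'
python3 -m crank '{"hand":[0.5,0.5,0.5,0.5,0.5,0.5,0.5,0.5,0.5,0.5],"translation":[[-0.02,0,-0.03],[-0.06,0,-0.05],[-0.1,0,-0.05],[-0.12,0,-0.05],[-0.12,0,-0.05],[-0.12,0,-0.05],[-0.12,0,-0.05],[-0.12,0,-0.05],[-0.12,0,-0.05],[-0.12,0,-0.05]],"rotation":[[0,0,0],[0,0,0],[0,0,0],[0,0,0],[0,0,0],[0,0,0],[0,0,0],[0,0,0],[0,0,0],[0,0,0]]}'
python3 - <<'E'
from h import *
c=cap('wrist','z.png');b=cap('side','zs.png')
P=cloud(c);xh=np.array([-.101,.9949]);yh=np.array([-.9949,-.101]);D=P[...,:2]-[.5202,.1369]
x=D@xh*1e3;y=D@yh*1e3;z=P[...,2]*1e3
ok=(c['depth']>0)&(z>60)&(z<120)&(abs(y)<25)
for q in range(-60,140,10):
    w=ok&(abs(x-q)<2.5)
    if w.sum()>5: print(q,w.sum(),y[w].min().round(1),y[w].max().round(1),'z',z[w].max().round(1))
A=cv2.resize(cv2.imread('pics/zs.png')[170:280,200:320],None,fx=3,fy=3,interpolation=cv2.INTER_CUBIC)
B=cv2.imread('pics/z.png')[:330,100:420]
cv2.imwrite('pics/zz.png',np.hstack([A,B])); print(st()['tcp_pos'],st()['force'])
E
python3 btn.py | head -1
```

```text
clock: 24.65
tcp_pos: [0.5181, 0.1617, 0.1605]
eef_rot: [-0.007, 0.671, 0.741, -0.001]
force: [1.0, -0.4, -0.1]
opening: 0.498
gripper_force: 0.0
clock: 25.9
tcp_pos: [0.5308, 0.0421, 0.2075]
eef_rot: [-0.007, 0.671, 0.741, -0.001]
force: [0.5, -1.1, -1.1]
opening: 0.499
gripper_force: 0.0
-40 135 -14.8 15.8 z 104.4
-30 176 -14.7 15.7 z 105.0
-20 183 -15.7 15.6 z 104.8
-10 139 -12.4 12.3 z 82.1
0 222 -20.4 20.3 z 81.5
10 144 -11.2 12.1 z 82.0
20 171 -12.3 12.1 z 91.9
30 176 -12.2 12.0 z 106.0
40 153 -12.0 11.8 z 109.8
50 145 -20.6 20.5 z 79.4
60 200 -13.7 13.6 z 82.6
70 210 -15.6 15.4 z 83.7
[0.5307914  0.04196161 0.20745968] [-0.10252339  0.0923673   0.46113324]
top z 0.05682771153914599 130 px 253.6769230769231 152.98461538461538 ctr [0.52708613 0.07026299 0.05682771] [0.52700694 0.07022403 0.05608545]
```

View pics/zz.png

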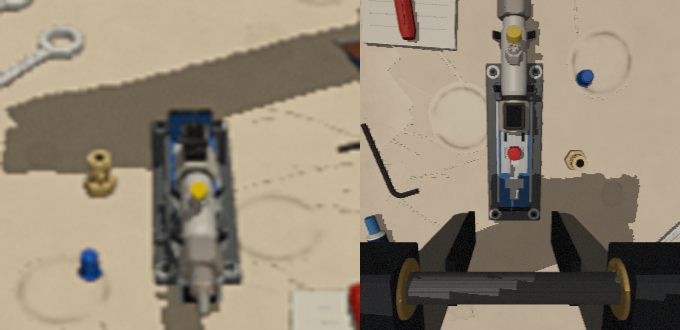

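The picture shows the injector level and centred in both Vs with the plug up at (514,115). The button is up at (514,153) and the adaptor and cap haven't moved.

```bash
python3 -c "
from bench import manip; print(manip.finish_job())"
```

```text
the job is handed in; nothing more can be done
None
```

The job is handed in at about 26 s: the red button has popped up in the far hole (sliding rest at about x 50 mm), and the yellow injector lies level in both Vs, plug up and nozzle out past the sliding rest; I touched nothing else and saw no verdict.

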